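# Shut the parts cabinet's braked sliding door

## Task

The parts cabinet has been left open: close it against the dust. Press down the thumb plate in the middle of its sliding door to free the brake, keep it pressed while you push the door fully home to the marked stop, then let go so that the plate springs up and the brake grips again. Never drive the door along with its brake on, and leave the studs, the socket and the jar around the cabinet standing where they are; nothing is to be picked up.

Things in the scene. Friction and masses are not known exactly. Their poses are not given: they have to be found in the camera images.
- cabinet: Low black plastic parts cabinet, 240 (its x) x 400 (its y) x 98 mm high, screwed to the shelf. Origin: centre of its underside, z up. The -y half of its top is a fixed panel; the +y half is open over stock (spare studs, nuts, a red valve core tool, all fixed) and is closed by a grey sliding door that runs along y. Black track lips 26 mm wide along both long sides are the top of the frame, at 98 mm.
- door (a joint): Sliding door: grey panel 200 (x) x 190 (y) x 5 mm, its upper face 87 mm above the shelf, 8 mm stiffening edges at its ends. Value in m: 0 = closed, its leading edge against the stop; it grows as the door opens towards the cabinet's -y, up to 0.175. It starts 0.08 to 0.155 open. To close, it moves towards the cabinet's +y. With the brake free it runs with about 1 N of drag.
- thumb_plate (a joint): Thumb plate, value in m: about 0 = up, brake on; 0.005 = pressed right down. A spring holds it up: the force needed rises evenly to about 5.5 N at 3 mm, and is about 7 N at the bottom. With the plate up the brake holds the door against a push of about 10 N; it eases as the plate goes down and is wholly free from about 3 mm on. It springs back up when let go, and then the brake holds the door.
- plate_top (a point): Centre of the thumb plate's upper face, in the middle of the door; it moves with the plate and the door. The plate is black, 56 (x) x 80 (y) mm, and with the plate up this face is 96 mm above the shelf (9 mm above the door's panel, 2 mm below the track lips). Across each y end of the plate stands a rib 5 mm wide and 4 mm high, leaving 70 mm of flat between the ribs; a fingertip can push on the flat by friction or against a rib.
- door_edge (a point): Middle of the door's leading (+y) edge, at the panel's upper face. It is 95 mm from the plate's centre along the cabinet's y.
- stop_mark (a point): The stop: inner face of the frame at the cabinet's +y end, midway between the tracks, at the door's height; a thin white line with an arrow head on each track lip marks it. Fully home, the door's leading edge is here. The frame is 98 mm high.
- deep_socket: Chrome deep socket, 26 mm across, 78 mm tall, standing on the shelf beyond the cabinet's -y end. Origin: centre of its underside. Not to be disturbed.
- jar: Small glass jar with a steel screw-top lid, 68 mm across, 82 mm tall, standing on the shelf beyond the cabinet's +y end. Origin: centre of its underside. Not to be disturbed.
- stud_a: Zinc-plated wheel stud standing on its 25 mm head, 48 mm tall, shank 12 mm, on the shelf along the cabinet's far long side (its +x side). Origin: centre of its underside. Not to be disturbed.
- stud_b: A second wheel stud, the same as stud_a, also standing along that side. Not to be disturbed.

How it is judged (in metres and radians):
On the way, in this order (a step that is already met when the one before it is completed fails the run):
1. the thumb plate is pressed down at least 2 mm while the door still stands well open (value of joint thumb_plate above 0.002 m and value of joint door above 0.05 m and contact force between the fingers and thumb_plate above 1 N), for 0.1 s.
2. the door reaches the marked stop with the thumb plate still held down (value of joint thumb_plate above 0.0012 m and value of joint door below 0.004 m), for 0.05 s.
At the end, for the whole second after the job is handed in: The door's leading edge is within 4 mm of the marked stop, at rest, and the thumb plate has sprung back up (within 0.8 mm) (value of joint door below 0.004 m and distance between door_edge and stop_mark below 0.004 m and value of joint thumb_plate below 0.0008 m and velocity of joint door between -0.005 and 0.005 m/s); the robot touches nothing.
It fails at once if the door is driven along (more than 4 mm from where it stood, faster than 20 mm/s) with its brake on (plate pressed less than 1 mm) (distance of door_edge from where it was at the start of the episode above 0.004 m and value of joint thumb_plate below 0.001 m and (velocity of joint door below -0.02 m/s or velocity of joint door above 0.02 m/s)).
It fails at once if the socket, the jar or a stud is moved more than 10 mm, lifted or knocked over (distance of any of deep_socket, jar, stud_a, stud_b from where it was at the start of the episode above 0.01 m or angle between any of deep_socket, jar, stud_a, stud_b's own z axis and vertical above 0.35 rad).
It also fails if it takes over 40 s, if anything falls off the work surface, if the arm or the gripper's body presses on something with over 40 N, if the wrist force passes 120 N, or if a joint passes its speed limit or range.

## Robot

A 6-joint arm with a two-finger parallel gripper is mounted at the origin on the work surface. World frame = base frame: x ahead of the robot, y to its left, z up, the work surface at z = 0. Lengths are in m, angles in degrees, forces in N, time in s.
With the tool pointing down it reaches from about 0.35 to 0.875 m from the base axis. Payload 4.2 kg.
Tool frame: the origin (TCP) lies at the very end of the fingers, on their centre line; the grasp point (between the pads) lies 19 mm behind it (r.grip_point_offset is the distance from the TCP to the grasp point, in m); z points along the fingers, y is the line along which they close (so a half turn about z gives the same grasp; the last joint's range is limited). The gripper opens to 87 mm and grips with 3 to 60 N. Pads are 19 mm wide; open, the fingers measure 117 mm over their backs; the gripper's body (75 mm by 190 mm) begins 51 mm behind the grasp point.
Start: joints at [88.384, 22.042, 0.453, 0, -68.411, -14.817], TCP at [0.177, 0.599, 0.223] pointing down, gripper open.
Joint ranges: [-179.83, 179.83], [-69.29, 118.12], [-61.27, 80.66], [-181.25, 117.63], [-171.15, -9.14], [-177.46, 177.46]. Speed limits (degrees/s): [159.86, 159.86, 180, 180, 180, 180].

## Interface

Orientations are given as a 3x3 rotation matrix whose columns are the frame's x, y, z axes.
In Python, from station import r, cams gives the robot as it stands. The module is installed in compiled form; this text tells all that it offers.
- The arm moves only by the shell command python3 -m handwheel 'ROWS'. ROWS is JSON, a list that holds one entry, the list of rows, each a list of 7 numbers: the turn, a rotation vector about the tool's x, y, z in units of 6 degrees (1.0 is 6 degrees), then the shift along the tool's x, y, z in m, then the finger opening in m, from 0 to 0.087. In form: [[[ax, ay, az, x, y, z, jaw], ...]]. A call has 1 to 12 rows; each row shifts and turns the commanded pose from where the row before left it, along the tool's axes as they then stand; what a row does not reach is not made up. A row lasts 1/10 s, in which the tool goes at most 50 mm and 8.59 degrees, less where a joint would pass 70% of its speed; a pose out of reach is approached as far as the arm can. A call with a gripper value outside its range is refused whole. The fingers move at their own pace and stop on an object; the grip force is fixed at half the most. Time passes only in rows, so rows that do not move let the fingers close. It gives the time, the measured TCP pose, the force, the opening and the grip force at its end, in the units of the state.
- r.sense(): the state, without advancing time (a new reading comes with each control period).
- cams.capture(name): name is "scene" or "top" or "wrist"; returns the picture (400x640x3 uint8, red, green, blue); there is no depth.
- cams.get_calibration(name): a dict with "camera_matrix" (3x3 intrinsics, pixels), "rvec" (rotation vector, rad) and "tvec" (3), from world to camera coordinates, as OpenCV has them; the wrist camera has in their place "T_tool_cam" (4x4, takes a point from camera to tool coordinates, whose origin is the TCP and whose axes are the flange's). Camera axes: x right, y down, z forward; pixel columns grow to the right and rows downward; lengths in m; the calibration is good to about 2 mm. A picture is of the moment at which its call begins: read the wrist's pose just before it. get_calibration takes no time and is no camera call.
- r.finish_job(): hands the job in; it is judged then, once.
The state is a dict: "time_s": time; "joints": joint angles; "joint_velocities": joint speeds; "effort": joint torques, N m; "tcp_pos": TCP position; "ee_rot": TCP orientation; "wrist_force": force on the tool from outside, world axes, zero at the start; "moment": the same for the moment, N m; "gripper_width": opening from 0.0 (shut) to 1.0 (fully open); "gripper_force": force on a finger pad.
Only numpy, scipy, OpenCV 4.12 (cv2) and the standard library are available. Lean on these libraries where they do the work, as an engineer would, in place of code of your own. Each camera call takes 0.05 s, during which the arm holds its last target. There are 200 camera calls.

## Working session

There is one attempt and no reset: what is moved stays moved. The work goes in short steps, Python scripts to look and compute and a shell command to move; the robot and the scene stay as the last step left them, time stands still between calls to the robot, and variables do not carry over. Pictures are saved under pics/ and viewed, at most 10 in all, crops included, and the job is handed in when it is done.

```bash
mkdir -p pics
python3 - <<'E'
from station import r,cams
import cv2,numpy as np
s=r.sense();print(s['time_s'],s['tcp_pos'],np.round(s['ee_rot'],3).tolist(),s['gripper_width'])
for n in('top','scene'):
    cv2.imwrite(f'pics/{n}0.png',cams.capture(n)[:,:,::-1])
    c=cams.get_calibration(n);print(n,c)
E
```

```text
0.0 [0.17661241 0.59888594 0.22145022] [[0.959, -0.283, -0.001], [-0.283, -0.959, -0.002], [0.0, 0.002, -1.0]] 1.0031915180343798
top {'camera_matrix': array([[507.15329508,   0.        , 319.86422707],
       [  0.        , 507.15329508, 193.02820222],
       [  0.        ,   0.        ,   1.        ]]), 'rvec': array([ 2.19441712, -2.2139017 ,  0.09136949]), 'tvec': array([0.05480425, 0.62237881, 1.14456084])}
scene {'camera_matrix': array([[434.88349107,   0.        , 323.2749297 ],
       [  0.        , 434.88349107, 196.27080523],
       [  0.        ,   0.        ,   1.        ]]), 'rvec': array([ 1.70063118,  1.79518538, -0.76280649]), 'tvec': array([-0.04416382, -0.37279814,  1.51251896])}
```

View pics/top0.png

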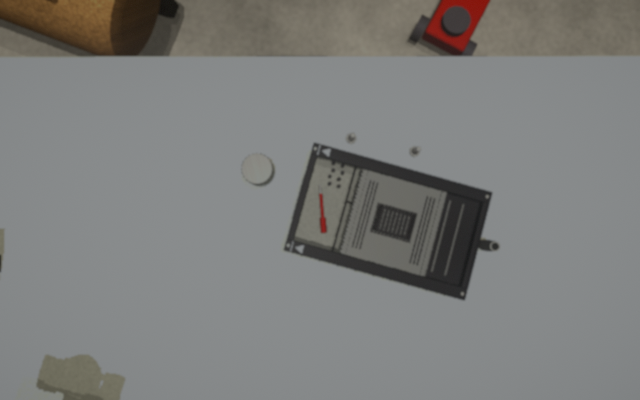

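View pics/scene0.png

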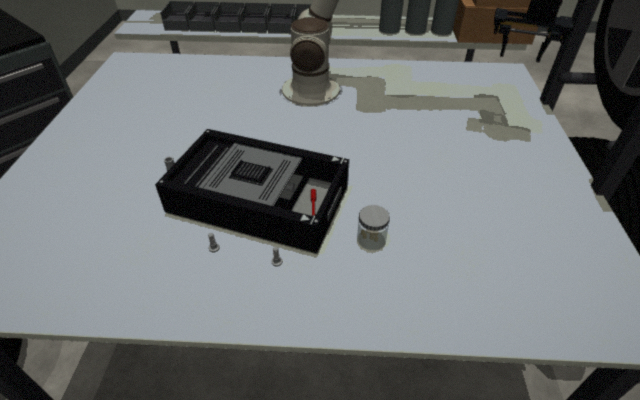

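The top view shows the cabinet with corners at about (316,145), (491,192), (465,298) and (286,249). The plate is at about (394,222), the opening is on the left, the jar is at (257,169), the socket at (488,244), and the studs at (351,136) and (414,150). I'll enlarge it.

Run:
```python
import cv2
i=cv2.imread('pics/top0.png')[130:310,275:507]
cv2.imwrite('pics/topc.png',cv2.resize(i,None,fx=3.3,fy=3.3,interpolation=cv2.INTER_CUBIC))
```

```text
(no output)
```

View pics/topc.png

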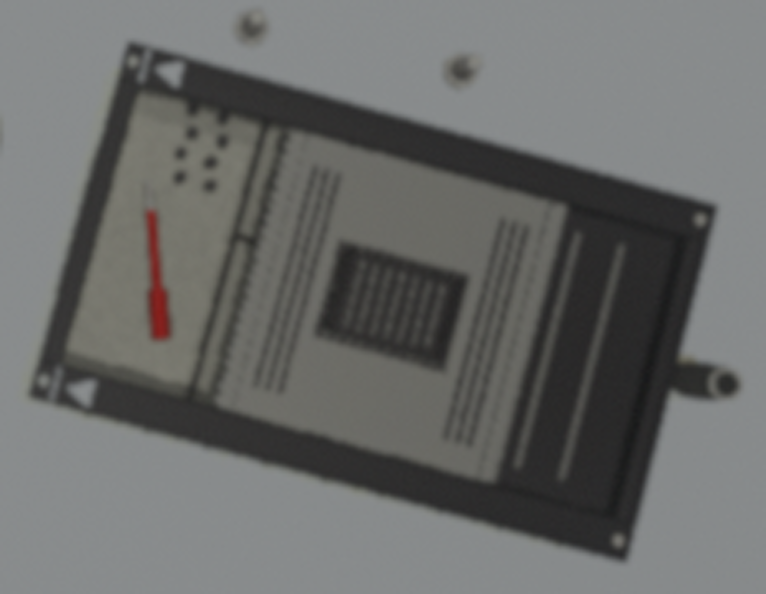

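The crop shows the frame's top corners at (130,43), (716,207), (627,560) and (30,398). The plate centre is at (392,306), the door's leading edge near (252,268), the trailing edge near (532,343), and the stop lines at (147,65) and (55,384).

```bash
cat > h.py <<'E'
from station import r,cams
import cv2,numpy as np
def back(name,px,z):
    c=cams.get_calibration(name);R=cv2.Rodrigues(c['rvec'])[0];o=-R.T@c['tvec']
    d=R.T@np.linalg.solve(c['camera_matrix'],[px[0],px[1],1]);return o+d*(z-o[2])/d[2]
E
python3 - <<'E'
from h import *
f=lambda p,z:back('top',((p[0]+.5)/3.3-.5+275,(p[1]+.5)/3.3-.5+130),z)
C=[f(p,.098) for p in[(130,43),(716,207),(627,560),(30,398)]]
print(np.round(C,4),[np.linalg.norm(C[i]-C[i-1]) for i in range(4)])
P=f((392,306),.096);L=f((252,268),.087);T=f((532,343),.087)
yh=(C[0]+C[3]-C[1]-C[2]);yh/=np.linalg.norm(yh);xh=(C[0]+C[1]-C[2]-C[3]);xh/=np.linalg.norm(xh)
c=sum(C)/4
S=(f((147,65),.098)+f((55,384),.098))/2
print('P',P,'y',yh,'x',xh,'c',c,'S',S)
for n,q in dict(P=P,L=L,T=T,S=S).items(): print(n,(q-c)@xh,(q-c)@yh)
print('open',(S-P)@yh-.095)
R=r.sense()['ee_rot'];s=r.sense()['tcp_pos']
print('ang tool y vs cab x/y',np.degrees(np.arctan2(*(R.T@yh)[1::-1])), 'shift',R.T@(P-s), 'push dir tool',R.T@yh)
E
```

```text
[[ 0.7264  0.0628  0.098 ]
 [ 0.6166 -0.318   0.098 ]
 [ 0.3898 -0.2537  0.098 ]
 [ 0.4976  0.1289  0.098 ]] [np.float64(0.23810967385930346), np.float64(0.3963310149878998), np.float64(0.23571951166421723), np.float64(0.39745276654386713)]
P [ 0.5542226  -0.10531022  0.096     ] y [0.27411339 0.96169738 0.        ] x [ 0.96134362 -0.2753515   0.        ] c [ 0.55759816 -0.09500119  0.098     ] S [0.6091488  0.08236206 0.098     ]
P -0.00040647246351173947 -0.01083945164540605
L -0.0004897164789785296 0.08242786847881493
T 0.001124697149123735 -0.10704378472440434
S 0.0007206384449358018 0.1847004899926404
open 0.10053994163804647
ang tool y vs cab x/y -90.53503327177707 shift [0.56145629 0.56833996 0.12674308] push dir tool [-0.00933794 -0.99995454 -0.00192759]
```

The measurements fit: the frame comes out at 237x397 mm, the plate lies on the centreline, and the door is about 0.100 open. Tool -y is the closing direction. I'll close the fingers and go above the plate.

```bash
python3 -m handwheel '[[[0,0,0,0.028,0.028,0,0],[0,0,0,0.028,0.028,0,0],[0,0,0,0.028,0.028,0,0],[0,0,0,0.028,0.028,0,0],[0,0,0,0.028,0.028,0,0],[0,0,0,0.028,0.028,0,0],[0,0,0,0.028,0.028,0,0],[0,0,0,0.028,0.028,0,0],[0,0,0,0.028,0.028,0,0],[0,0,0,0.028,0.028,0,0],[0,0,0,0.028,0.028,0,0],[0,0,0,0.028,0.028,0,0]]]'
cat >> h.py <<'E'
def st():
    s=r.sense();R=np.array(s['ee_rot']);P=np.array([.5542,-.1053,.096])
    print(s['time_s'],np.round(s['tcp_pos'],4),np.round(s['wrist_force'],2),s['gripper_width'],'to plate (tool)',np.round(R.T@(P-s['tcp_pos']),4),'yh',np.round(R.T@[.2741,.9617,0],3))
E
python3 -c 'from h import *;st()'
```

```text
time_s: 1.3
tcp_pos: [0.4042, 0.1805, 0.2224]
ee_rot: [[0.959, -0.283, -0.0], [-0.283, -0.959, 0.0], [-0.0, 0.0, -1.0]]
wrist_force: [0.9, -0.6, -0.1]
gripper_width: 0.028
gripper_force: 0.0
1.3 [0.4042 0.1805 0.2224] [ 0.91 -0.56 -0.12] 0.027806375996341226 to plate (tool) [0.2247 0.2317 0.1264] yh [-0.009 -1.    -0.   ]
```

```bash
python3 -m handwheel '[[[0,0,0,0.028,0.029,0,0],[0,0,0,0.028,0.029,0,0],[0,0,0,0.028,0.029,0,0],[0,0,0,0.028,0.029,0,0],[0,0,0,0.028,0.029,0,0],[0,0,0,0.028,0.029,0,0],[0,0,0,0.028,0.029,0,0],[0,0,0,0.028,0.029,0,0],[0,0,0,0,0,0.03,0],[0,0,0,0,0,0.03,0],[0,0,0,0,0,0.03,0],[0,0,0,0,0,0,0]]]' >/dev/null
python3 - <<'E'
from h import *
st()
cv2.imwrite('pics/top1.png',cams.capture('top')[:,:,::-1])
w=cams.capture('wrist')[:,:,::-1];t=cv2.imread('pics/top1.png')[130:310,275:507]
cv2.imwrite('pics/m1.png',np.hstack([cv2.resize(w,(480,300)),cv2.resize(t,(320,300))]))
E
```

```text
2.5 [ 0.5496 -0.1039  0.1279] [-0.86  0.49 -1.18] 0.005598179580763301 to plate (tool) [ 0.0051 -0.0001  0.0319] yh [-0.011 -1.    -0.003]
```

View pics/m1.png

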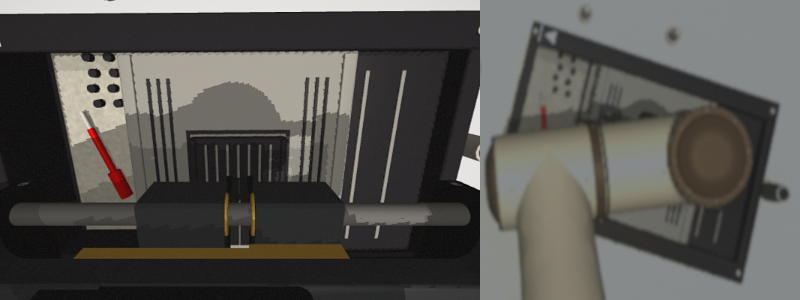

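The wrist view shows the fingers (x about 240) centred on the plate (x 188–290), with the opening to the left. I'll go down to the plate.

```bash
python3 -m handwheel '[[[0,0,0,0.003,0,0.014,0],[0,0,0,0.002,0,0.014,0],[0,0,0,0,0,0,0],[0,0,0,0,0,0,0],[0,0,0,0,0,0,0]]]' >/dev/null;python3 -c 'from h import *;st()'
python3 -m handwheel '[[[0,0,0,0,0,0.002,0],[0,0,0,0,0,0.002,0],[0,0,0,0,0,0.001,0],[0,0,0,0,0,0,0],[0,0,0,0,0,0,0]]]' >/dev/null;python3 -c 'from h import *;st()'
```

```text
3.1 [ 0.5588 -0.1051  0.1057] [-0.97 -0.06  0.33] 0.0035069817610387005 to plate (tool) [-0.0044  0.0015  0.0097] yh [-0.009 -1.     0.001]
3.6 [ 0.558  -0.1052  0.0995] [-0.51  0.36  0.54] 0.008804248193198375 to plate (tool) [-0.0036  0.0012  0.0035] yh [-0.009 -1.    -0.   ]
```

```bash
python3 -m handwheel '[[[0,0,0,0,0,0.002,0],[0,0,0,0,0,0.002,0],[0,0,0,0,0,0.001,0],[0,0,0,0,0,0,0],[0,0,0,0,0,0,0]]]' >/dev/null;python3 -c 'from h import *;st()'
python3 -m handwheel '[[[0,0,0,0,0,0.001,0],[0,0,0,0,0,0,0],[0,0,0,0,0,0,0]]]' >/dev/null;python3 -c 'from h import *;st()'
```

```text
4.1 [ 0.5582 -0.1052  0.0949] [0.1  0.03 3.36] 0.006124030847667061 to plate (tool) [-0.0038  0.0012 -0.0011] yh [-0.009 -1.     0.   ]
4.4 [ 0.5582 -0.1052  0.0939] [-1.42  0.86  4.64] 0.006813492678342065 to plate (tool) [-0.0038  0.0012 -0.0021] yh [-0.009 -1.     0.   ]
```

```bash
python3 -m handwheel '[[[0,0,0,0,0,0.001,0],[0,0,0,0,0,0.001,0],[0,0,0,0,0,0,0],[0,0,0,0,0,0,0],[0,0,0,0,0,0,0]]]' >/dev/null;python3 -c 'from h import *;st();st()'
```

```text
4.9 [ 0.5582 -0.1052  0.0921] [-1.45  0.99  6.44] 0.008370453655316008 to plate (tool) [-0.0038  0.0012 -0.0039] yh [-0.009 -1.     0.   ]
4.9 [ 0.5582 -0.1052  0.0921] [-1.45  0.99  6.44] 0.008370453655316008 to plate (tool) [-0.0038  0.0012 -0.0039] yh [-0.009 -1.     0.   ]
```

The plate is about 4 mm down at 6.4 N. I'll start the push gently, along tool -y.

```bash
python3 -m handwheel '[[[0,0,0,0,0,0.0004,0],[0,0,0,0,-0.002,0,0],[0,0,0,0,-0.004,0,0],[0,0,0,0,-0.004,0,0],[0,0,0,0,-0.004,0,0],[0,0,0,0,-0.004,0,0],[0,0,0,0,-0.002,0,0],[0,0,0,0,0,0,0],[0,0,0,0,0,0,0]]]' >/dev/null
python3 - <<'E'
from h import *
st()
w=cams.capture('wrist')[:,:,::-1];cv2.imwrite('pics/w2.png',w)
E
```

```text
5.8 [ 0.5637 -0.0859  0.0917] [-1.71  0.32  6.27] 0.005084837775713669 to plate (tool) [-0.0037  0.0213 -0.0043] yh [-0.009 -1.    -0.   ]
```

View pics/w2.png

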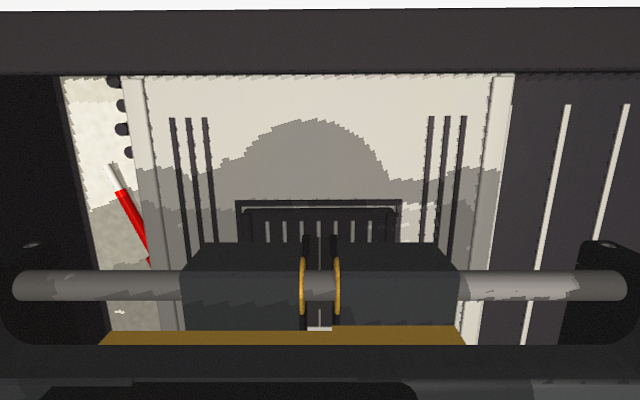

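The plate (237–401, centre 319) is still centred under the fingers (319), so the door came along by friction. About 80 mm remain.

```bash
python3 -m handwheel '[[[0,0,0,0,-0.003,0,0],[0,0,0,0,-0.006,0,0],[0,0,0,0,-0.008,0,0],[0,0,0,0,-0.008,0,0],[0,0,0,0,-0.008,0,0],[0,0,0,0,-0.008,0,0],[0,0,0,0,-0.008,0,0],[0,0,0,0,-0.008,0,0],[0,0,0,0,-0.006,0,0],[0,0,0,0,-0.004,0,0],[0,0,0,0,-0.002,0,0],[0,0,0,0,0,0,0]]]' >/dev/null
python3 -c 'from h import *;st()'
```

```text
7.05 [ 0.5828 -0.0196  0.0915] [-2.71  1.58  7.24] 0.0031085111576488575 to plate (tool) [-0.0032  0.0903 -0.0045] yh [-0.009 -1.    -0.   ]
```

```bash
python3 -m handwheel '[[[0,0,0,0,-0.002,0,0],[0,0,0,0,-0.002,0,0],[0,0,0,0,-0.002,0,0],[0,0,0,0,-0.002,0,0],[0,0,0,0,-0.002,0,0],[0,0,0,0,0,0,0],[0,0,0,0,0,0,0]]]' >/dev/null;python3 -c 'from h import *;st()'
python3 -m handwheel '[[[0,0,0,0,-0.002,0,0],[0,0,0,0,-0.002,0,0],[0,0,0,0,-0.002,0,0],[0,0,0,0,0,0,0],[0,0,0,0,0,0,0]]]' >/dev/null
python3 - <<'E'
from h import *
st()
w=cams.capture('wrist')[:,:,::-1];cv2.imwrite('pics/w3.png',w)
E
```

```text
7.75 [ 0.5855 -0.0103  0.0915] [-2.7   0.7   6.72] 0.0032943177966867645 to plate (tool) [-0.0032  0.1    -0.0044] yh [-0.009 -1.    -0.001]
8.25 [ 0.5872 -0.0054  0.0916] [-2.07 -2.08  6.99] 0.004170012799181759 to plate (tool) [-0.0034  0.1052 -0.0042] yh [-0.009 -1.    -0.002]
```

View pics/w3.png

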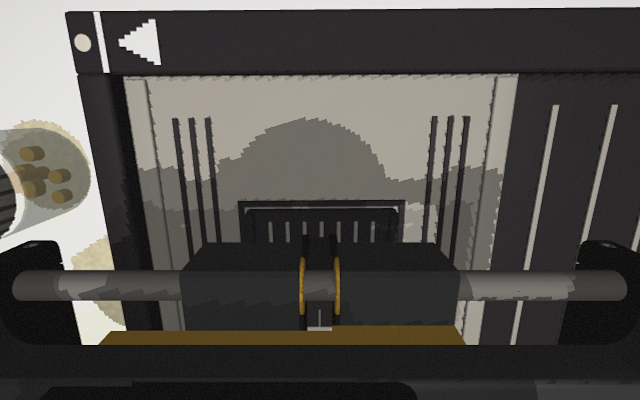

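The door's edge meets the stop, and the plate centre has started to lag (321 against 319 before), with a lateral force of about -2 N. I'll push a little more to confirm by force.

```bash
python3 -m handwheel '[[[0,0,0,0,-0.002,0,0],[0,0,0,0,-0.002,0,0],[0,0,0,0,-0.001,0,0],[0,0,0,0,0,0,0],[0,0,0,0,0,0,0]]]' >/dev/null
python3 - <<'E'
from h import *
st()
w=cams.capture('wrist')[:,:,::-1];cv2.imwrite('pics/w4.png',w)
a=cv2.imread('pics/w3.png')[60:250,:480];cv2.imwrite('pics/m4.png',cv2.resize(np.vstack([a,w[60:250,:480]]),(720,570)))
E
```

```text
8.8 [ 0.5889 -0.001   0.0917] [-1.3  -2.85  7.14] 0.0042502319837726555 to plate (tool) [-0.0037  0.1099 -0.004 ] yh [-0.009 -1.    -0.002]
```

View pics/m4.png

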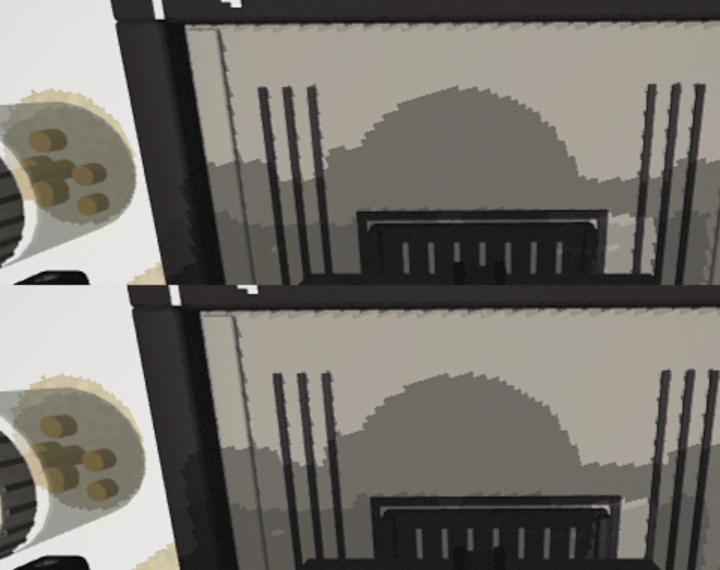

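Between the two pictures the door and the frame shifted together and the fingers slid on the plate, so the door is home against the stop. Now I'll lift off.

```bash
python3 -m handwheel '[[[0,0,0,0,0,-0.001,0],[0,0,0,0,0,-0.002,0],[0,0,0,0,0,-0.003,0],[0,0,0,0,0,-0.005,0],[0,0,0,0,0,-0.02,0],[0,0,0,0,0,-0.03,0],[0,0,0,0,0,-0.03,0],[0,0,0,0,0,0,0],[0,0,0,0,0,0,0],[0,0,0,0,0,0,0]]]' >/dev/null
python3 - <<'E'
from h import *
st()
cv2.imwrite('pics/w5.png',cams.capture('wrist')[:,:,::-1])
E
```

```text
9.85 [5.882e-01 5.000e-04 1.807e-01] [ 0.02  0.12 -0.99] 0.006597409723159029 to plate (tool) [-0.0025  0.111   0.0848] yh [-0.009 -1.    -0.001]
```

View pics/w5.png

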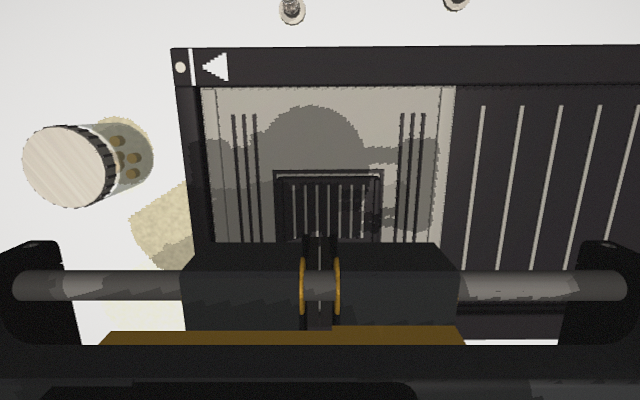

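The door is against the stop line (x about 200), the plate is up and clear of the fingers, and the jar and studs are still standing. Handing in.

```bash
python3 -c 'from station import r;print(r.finish_job())'
```

```text
the job is handed in; nothing more can be done
None
```

The door is closed against the marked stop, the thumb plate is released and up, nothing around the cabinet was touched as far as the pictures show, and the job was handed in at about 10 s (no verdict was returned).

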